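# Lights out at the cheese counter

## Robot

A 7-joint arm with a two-finger parallel gripper is mounted at the origin on the work surface. World frame = base frame: x ahead of the robot, y to its left, z up, the work surface at z = 0. Lengths are in m, angles in degrees, forces in N, time in s.
With the tool pointing down it reaches from about 0.425 to 0.875 m from the base axis. Payload 4.7 kg.
Tool frame: the origin (TCP) lies on the centre line of the jaws, within the pads' length; the fingertips stand 19 mm ahead of it and the grasp point (between the pads) is the TCP; z points along the fingers, y is the line along which they close (so a half turn about z gives the same grasp; the last joint's range is limited). The gripper opens to 87 mm and grips with 3 to 60 N. Pads are 19 mm wide; open, the fingers measure 117 mm over their backs; the gripper's body (75 mm by 190 mm) begins 51 mm behind the grasp point.
Start: joints at [-64.968, 18.392, -4.016, 83.108, 1.295, 78.541, -3.26], TCP at [0.267, 0.593, 0.242] pointing down, gripper open.
Joint ranges: [-163.93, 163.93], [-17.29, 119.83], [-79.2, 71.16], [3.27, 140.29], [-89.18, 269.18], [5.43, 117.66], [-154.24, 154.24]. Speed limits (degrees/s): [147.25, 147.25, 180, 180, 180, 180, 180].

## Interface

Orientations are given as [roll, pitch, yaw] about the fixed x, y, z axes, in that order (R = Rz(yaw) Ry(pitch) Rx(roll)).
In Python, from cell import env, imaging gives the robot as it stands.
- The arm moves only by the shell command python3 -m crank 'ROWS' [OPENING] [FORCE]. ROWS is JSON, a list of rows, each an object of numbers: "x", "y", "z": the shift along the tool's x, y, z in m; "turn": the turn about the tool's z in rad. In form: [{"x": .., "y": .., "z": .., "turn": ..}, ...]. A call has 1 to 12 rows; each row is the pose to reach, as a shift and turn from the pose commanded when the call began, along the tool's axes at that moment; what a row does not reach only later rows make up. A row lasts 1/8 s, in which the tool goes at most 62.5 mm and 10.7 degrees, less where a joint would pass 70% of its speed; a pose out of reach is approached as far as the arm can. A call with a gripper value outside its range is refused whole. OPENING is the finger opening in m, from 0 to 0.087, set as the call begins (- or left out, the last holds). The fingers move at their own pace and stop on an object; FORCE is the grip in N (left out, the last holds). Time passes only in rows, so rows that repeat a pose let the fingers close. It gives the time, the measured TCP pose, the force, the opening and the grip force at its end, in the units of the state.
- env.get_obs(): the state, without advancing time (a new reading comes with each control period).
- imaging.read_camera(name): name is "scene" or "top" or "wrist"; returns the picture (400x640x3 uint8, red, green, blue); there is no depth.
- imaging.get_calibration(name): a dict with "camera_matrix" (3x3 intrinsics, pixels), "k1" (the pictures are not rectified: a ray, as slopes to the right and down, at radius r is drawn at 1 + k1 r^2 times it, then the intrinsics apply), "position" and "attitude" of the camera in the world. Camera axes: x right, y up, looking along -z (the intrinsics and any distortion apply to the point x, -y, -z); pixel columns grow to the right and rows downward; lengths in m; the calibration is good to about 2 mm. A picture is of the moment at which its call begins: read the wrist's pose just before it. get_calibration takes no time and is no camera call; for the wrist camera it gives the pose at the moment of the call.
- env.sign_off(): hands the job in; it is judged then, once.
The state is a dict: "time_s": time; "qpos": joint angles; "joint_velocities": joint speeds; "effort": joint torques, N m; "tool_pos": TCP position; "tool_rot": TCP orientation; "force": force on the tool from outside, world axes, zero at the start; "wrist_torque": the same for the moment, N m; "grip_width": finger opening in m; "grasp_force": force on a finger pad.
Only numpy, scipy, OpenCV 4.12 (cv2) and the standard library are available. Lean on these libraries where they do the work, as an engineer would, in place of code of your own. Each camera call takes 0.05 s, during which the arm holds its last target. There are 200 camera calls.

## Task

It is closing time at the cheese counter and the electrician wants the lighting switch box left open. Lift the clear lid of the box by its red tab, flip up the yellow stay until it stands about upright under the lid's steel pin so that the lid is propped wide open, then put all four switches off in one finger drag along the row, without lifting out of the box before the last one is off. Leave the lid propped, and do not disturb the cheese wheel and the jar standing beside it.

Things in the scene. Friction and masses are not known exactly. Their poses are not given: they have to be found in the camera images.
- switchbox: Grey steel box fixed to the counter, 160 mm deep (x), 350 wide (y), rim 80 mm high, walls 5 mm, open on top under its lid; inner floor (deck) 20 mm above the counter. Origin: centre of its underside; x points to the hinge side (away from the robot), y to the stay's end, z up. Four switches stand in a row on the deck at x = -40 mm, y = -96, -32, 32, 96 mm.
- lid (a joint): Angle of the clear lid, rad: 0 closed (as it starts), 1.5 fully open. A plate 160 x 350 x 6 mm, 0.25 kg, hinged on the far rim. Its soft-close damper (2.5 N m per rad/s) wants lifting at 0.5 rad/s or slower, and the lid creeps shut when let go: from fully open some 20 s for the first 0.2 rad, faster lower down.
- lid_pin (a point): Outer end of the lid's steel pin, 12 mm thick, which runs along the box's y in the lid's plane, 105 mm from the hinge line, and sticks out 65 mm past the lid's edge at the stay's end (this point: 240 mm from the box's middle). It is what rests on the stay.
- lid_hinge (a point): Middle of the lid's hinge line, on the box's far rim: box frame x 80, y 0, z 83.5 mm. The hinge line runs along the box's y.
- lid_tab (a point): Grip point on the red tab that sticks out of the middle of the lid's front edge, in the lid's plane: 18 mm wide along the box's y, 8 mm thick, 45 mm long, free of the box when closed. Point: 28 mm out from the lid's edge, 188 mm from the hinge line. Pinched across its 18 mm (along the box's y), it turns between the fingers as the lid goes up.
- stay (a joint): Angle of the yellow stay, rad: 0 level, pointing to the box's -x (to the robot), 1.57 upright, 1.75 its stop. Starts at 0 to 0.2; its stiff pivot (0.15 N m) keeps it where it is put. Flipped up, its far side meets the lid's pin at about 1.65 with the lid fully open, 1.57 with the lid at 1.4 and 1.45 with the lid at 1.25 rad; pushed on, it lifts the lid. Under a closed lid the pin blocks it.
- stay_pivot (a point): Pivot of the stay, beside the box's left (+y) end: box frame x 50, y 225, z 55 mm. The axis runs along the box's y.
- stay_grip (a point): Grip point near the free end of the yellow stay, a bar 170 mm long, 10 mm wide along the box's y and 12 mm the other way. The point lies 158 mm from the pivot, and the stay's inner side is 45 mm clear of the box's wall. Pinched across its 10 mm (along the box's y), it turns between the fingers as it goes up; the lid's pin then crosses it about 25 mm below this point.
- cheese_wheel: Bystander: orange waxed cheese wheel, 150 mm across, 68 mm high, loose. Origin: centre of its underside.
- olive_jar: Bystander: closed jar, 80 mm across, 100 mm high, loose. Origin: centre of its underside.
- switch1 (a joint): Angle of the first (at the end away from the stay) switch lever, rad: about 0 on (leaning 20 degrees towards the box's -y), 1.4 off (leaning 60 degrees towards its +y, the stay's end); it counts as off above 1.05. Stays where it is left; about 1.5 N moves it.
- switch1_tip (a point): Centre of the orange ball, 16 mm across, on the first (at the end away from the stay) switch lever, 50 mm from its pivot on the deck (box x -40, z 20 mm); shaft 11 mm thick. The ball's top is 55 mm above the deck when on, 58 upright, 33 off. A fingertip dragged along the row towards +y, 35 to 43 mm above the deck, lays the levers over and passes over them.
- switch2 (a joint): Angle of the second switch lever, rad: about 0 on (leaning 20 degrees towards the box's -y), 1.4 off (leaning 60 degrees towards its +y, the stay's end); it counts as off above 1.05. Stays where it is left; about 1.5 N moves it.
- switch2_tip (a point): Centre of the orange ball, 16 mm across, on the second switch lever, 50 mm from its pivot on the deck (box x -40, z 20 mm); shaft 11 mm thick. The ball's top is 55 mm above the deck when on, 58 upright, 33 off. A fingertip dragged along the row towards +y, 35 to 43 mm above the deck, lays the levers over and passes over them.
- switch3 (a joint): Angle of the third switch lever, rad: about 0 on (leaning 20 degrees towards the box's -y), 1.4 off (leaning 60 degrees towards its +y, the stay's end); it counts as off above 1.05. Stays where it is left; about 1.5 N moves it.
- switch3_tip (a point): Centre of the orange ball, 16 mm across, on the third switch lever, 50 mm from its pivot on the deck (box x -40, z 20 mm); shaft 11 mm thick. The ball's top is 55 mm above the deck when on, 58 upright, 33 off. A fingertip dragged along the row towards +y, 35 to 43 mm above the deck, lays the levers over and passes over them.
- switch4 (a joint): Angle of the fourth (nearest the stay) switch lever, rad: about 0 on (leaning 20 degrees towards the box's -y), 1.4 off (leaning 60 degrees towards its +y, the stay's end); it counts as off above 1.05. Stays where it is left; about 1.5 N moves it.
- switch4_tip (a point): Centre of the orange ball, 16 mm across, on the fourth (nearest the stay) switch lever, 50 mm from its pivot on the deck (box x -40, z 20 mm); shaft 11 mm thick. The ball's top is 55 mm above the deck when on, 58 upright, 33 off. A fingertip dragged along the row towards +y, 35 to 43 mm above the deck, lays the levers over and passes over them.

How it is judged:
By the outcome, as a careful person would: the job done as asked, in the order asked, and still so for the second after the job is handed in, with the robot touching nothing.
It also fails if it takes over 72 s, if anything falls off the work surface, if the arm or the gripper's body presses on something with over 40 N, if the wrist force passes 120 N, or if a joint passes its speed limit or range.

## Working session

There is one attempt and no reset: what is moved stays moved. The work goes in short steps, Python scripts to look and compute and a shell command to move; the robot and the scene stay as the last step left them, time stands still between calls to the robot, and variables do not carry over. Pictures are saved under pics/ and viewed, at most 11 in all, crops included, and the job is handed in when it is done.

```bash
ls; mkdir -p pics; python3 - <<'E'
from cell import env, imaging
import cv2,numpy as np
o=env.get_obs();print(o)
ims=[]
for n in ("scene","top"):
    im=imaging.read_camera(n);c=imaging.get_calibration(n);print(n,c)
    cv2.imwrite(f"pics/{n}0.png",im[...,::-1])
E
```

```text
pics
{'time_s': 0.0, 'qpos': array([-64.96794952,  18.43852516,  -4.01608853,  83.17486187,
         1.29600152,  78.54076608,  -3.2598597 ]), 'joint_velocities': array([ 0.0358278 ,  0.00902952,  0.12996103,  0.03927816,  0.00648797,
        0.01449802, -0.11542969]), 'effort': array([ 8.22711245e-04, -4.91286671e+01, -4.03750464e-01, -3.12522984e+01,
       -6.41619391e-02,  4.36263671e-02,  1.68750671e-04]), 'tool_pos': array([0.26653266, 0.59227341, 0.24046797]), 'tool_rot': array([-1.79891149e+02,  6.57070116e-03,  1.55778573e+02]), 'force': array([-0.39055658, -0.17592352, -0.10725882]), 'wrist_torque': array([-0.01326327, -0.03740731,  0.01414556]), 'grasp_force': 0.0, 'grip_width': 0.0872191495932579}
scene {'camera_matrix': array([[441.15346634,   0.        , 317.27109531],
       [  0.        , 441.15346634, 193.06975736],
       [  0.        ,   0.        ,   1.        ]]), 'k1': -0.11446382341398909, 'position': array([ 1.10199754, -0.96795923,  0.99844951]), 'attitude': array([50.23711022,  0.60179162, 28.20942612])}
top {'camera_matrix': array([[392.18037908,   0.        , 319.64422345],
       [  0.        , 392.18037908, 195.39407578],
       [  0.        ,   0.        ,   1.        ]]), 'k1': 0.018609504995574795, 'position': array([4.80667386e-01, 7.05556837e-04, 1.17846412e+00]), 'attitude': array([  4.58655071,   0.40898475, -91.20162862])}
```

View pics/scene0.png

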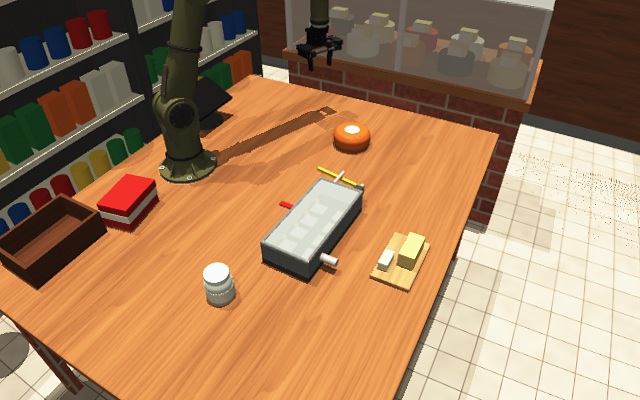

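View pics/top0.png

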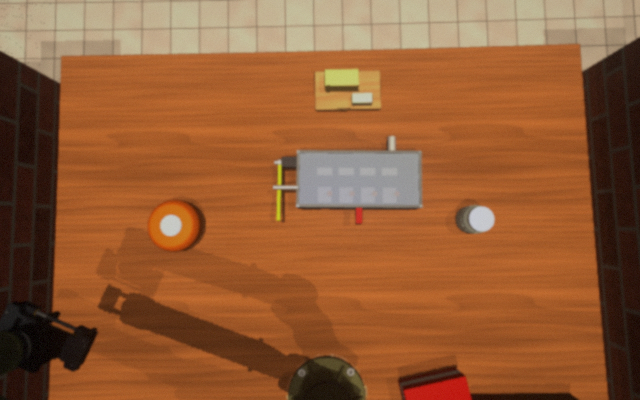

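The scene view shows the red tab near (286,205), the stay near (340,178), the wheel at (351,137) and the jar at (218,285). In the top view the tab is at (359,216), the stay runs (279,160–220), and the lid corners are near (298,151) and (421,208), so the box's yaw is close to 0.

```bash
cat > h.py <<'E'
import numpy as np,cv2
from scipy.spatial.transform import Rotation as Ro
from scipy.optimize import least_squares
def ray(c,px):
    K=c["camera_matrix"];d=np.array([(px[0]-K[0,2])/K[0,0],(px[1]-K[1,2])/K[1,1]])
    u=cv2.undistortPoints(np.array([[px]],float),K,np.array([c["k1"],0,0,0]))[0,0]
    R=Ro.from_euler("xyz",c["attitude"],degrees=True).as_matrix()
    v=R@np.array([u[0],-u[1],-1.]);return np.array(c["position"]),v/np.linalg.norm(v)
def plane(c,px,z):
    p,v=ray(c,px);return p+v*(z-p[2])/v[2]
def tri(*cps):
    A=np.zeros((3,3));b=np.zeros(3);rs=[ray(c,q) for c,q in cps]
    for p,v in rs:
        M=np.eye(3)-np.outer(v,v);A+=M;b+=M@p
    x=np.linalg.solve(A,b);return x,max(np.linalg.norm((np.eye(3)-np.outer(v,v))@(x-p)) for p,v in rs)
def proj(c,P):
    R=Ro.from_euler("xyz",c["attitude"],degrees=True).as_matrix();q=R.T@(np.array(P)-c["position"])
    u=np.array([q[0],-q[1]])/-q[2];u=u*(1+c["k1"]*(u@u));K=c["camera_matrix"];return K[:2,:2]@u+K[:2,2]
def mask(im,lo,hi,roi):
    h=cv2.cvtColor(im,cv2.COLOR_RGB2HSV);m=cv2.inRange(h,np.array(lo),np.array(hi));z=np.zeros_like(m);a,b,c,d=roi;z[b:d,a:c]=m[b:d,a:c];return z
def blob(m):
    n,l,s,ce=cv2.connectedComponentsWithStats(m);i=1+np.argmax(s[1:,4]);ys,xs=np.where(l==i)
    return ce[i],s[i],cv2.minAreaRect(np.c_[xs,ys].astype(np.float32))
E
python3 - <<'E'
from h import *
from cell import imaging
I={n:cv2.imread(f"pics/{n}0.png")[...,::-1].copy() for n in("scene","top")};C={n:imaging.get_calibration(n) for n in I}
T={}
for n,r in(("scene",(270,190,300,220)),("top",(345,205,372,230))):
    m1=mask(I[n],(0,180,90),(6,255,255),r)|mask(I[n],(174,180,90),(180,255,255),r);T[n]=blob(m1);print("tab",n,T[n])
print(tri(*[(C[n],T[n][0]) for n in C]))
for n,r in(("scene",(305,155,370,200)),("top",(265,150,290,230))):
    m=mask(I[n],(22,130,80),(34,255,255),r);b=blob(m);print("stay",n,b[1],cv2.boxPoints(b[2]).round(1).tolist())
for n,r in(("scene",(230,150,400,300)),("top",(290,140,430,215))):
    m=mask(I[n],(0,0,100),(180,70,255),r);m=cv2.morphologyEx(m,cv2.MORPH_OPEN,np.ones((15,15)));b=blob(m);print("lid",n,b[1],b[2][2],cv2.boxPoints(b[2]).round(1).tolist())
    k=cv2.findContours(m,0,1)[0];k=max(k,key=cv2.contourArea);print(cv2.approxPolyDP(k,6,True)[:,0].tolist())
    if n=="top":
        B=cv2.boxPoints(b[2]);print([plane(C[n],q,.0865).round(4).tolist() for q in B])
for n,r in(("top",(140,195,210,260)),("scene",(325,110,375,160))):
    b=blob(mask(I[n],(5,200,100),(14,255,255),r));print("cheese",b[0],b[1])
    if n=="top":print(plane(C[n],b[0],.04))
print("jar",plane(C["top"],(481,219),.1))
E
```

```text
tab scene (array([285.30909091, 204.25454545]), array([279, 201,  14,   8,  55], dtype=int32), ((285.5344543457031, 204.41378784179688), (12.4415864944458, 4.456687927246094), 21.801406860351562))
tab top (array([358.5       , 215.37234043]), array([355, 208,   8,  16,  94], dtype=int32), ((358.0411682128906, 215.46470642089844), (6.902685165405273, 15.185907363891602), 4.39870548248291))
(array([ 0.51083288, -0.10004196,  0.08482311]), np.float64(0.00046986761768553874))
stay scene [317 166  21  12  75] [[316.6000061035156, 168.8000030517578], [318.1000061035156, 165.5], [337.3999938964844, 174.10000610351562], [335.8999938964844, 177.39999389648438]]
stay top [276 190   6  31 134] [[275.70001220703125, 219.89999389648438], [277.0, 189.8000030517578], [281.29998779296875, 190.0], [280.0, 220.10000610351562]]
lid scene [ 269  181   86   77 3956] 38.65980911254883 [[262.20001220703125, 240.5], [323.6000061035156, 163.6999969482422], [361.70001220703125, 194.10000610351562], [300.20001220703125, 271.0]]
[[354, 188], [316, 181], [269, 232], [269, 246], [311, 257], [354, 202]]
lid top [ 297  151  124   57 6969] 0.0 [[297.0, 207.0], [297.0, 151.0], [420.0, 151.0], [420.0, 207.0]]
[[298, 151], [297, 206], [420, 206], [420, 152]]
[[0.5373, 0.0705, 0.0865], [0.6953, 0.0679, 0.0865], [0.6874, -0.2779, 0.0865], [0.5301, -0.2714, 0.0865]]
cheese [171.45645646 225.01726727] [ 146  198   54   55 1332]
[0.49538576 0.43758188 0.04      ]
cheese [351.31277533 140.78854626] [334 127  36  23 454]
jar [ 0.49323165 -0.43228684  0.1       ]
```

```bash
python3 -m crank '[{"x":-0.02,"y":-0.022,"turn":-0.02},{"x":-0.06,"y":-0.065,"turn":-0.06},{"x":-0.1,"y":-0.108,"turn":-0.1},{"x":-0.14,"y":-0.151,"turn":-0.14},{"x":-0.18,"y":-0.194,"turn":-0.18},{"x":-0.22,"y":-0.237,"turn":-0.22},{"x":-0.26,"y":-0.28,"turn":-0.26},{"x":-0.3,"y":-0.323,"turn":-0.3},{"x":-0.34,"y":-0.366,"turn":-0.34},{"x":-0.37,"y":-0.4,"turn":-0.37},{"x":-0.395,"y":-0.425,"turn":-0.4},{"x":-0.395,"y":-0.425,"turn":-0.4}]' 0.05; python3 - <<'E'
from cell import env,imaging
import cv2
o=env.get_obs();im=imaging.read_camera("wrist");print(o["time_s"],o["tool_pos"],o["tool_rot"],o["qpos"]);print(imaging.get_calibration("wrist"))
cv2.imwrite("pics/w1.png",im[...,::-1])
E
```

```text
0.1 [0.26653481 0.5923288  0.24054684] [-1.79899465e+02  3.72280512e-03  1.55778955e+02] [-64.96711492  18.43669969  -4.01759276  83.16824258   1.29390415
  78.54077373  -3.25950209]
{'camera_matrix': array([[336.60293448,   0.        , 320.35124949],
       [  0.        , 336.60293448, 198.24637289],
       [  0.        ,   0.        ,   1.        ]]), 'k1': -0.052880052739382406, 'position': array([0.20267467, 0.62122051, 0.38542649]), 'attitude': array([-1.50790846e+01,  5.03418659e-02,  6.58015417e+01])}invalid input
```

View pics/w1.png

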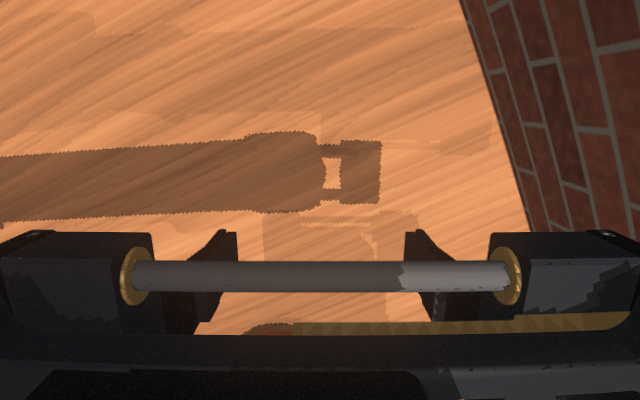

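The wrist view shows only bare table and the shadow of the arm; the fingers fill the rows below 230. The move was refused (probably every key is needed), so I'm resending it with all the keys.

```bash
python3 -m crank '[{"x":-0.02,"y":-0.022,"z":0,"turn":-0.02},{"x":-0.06,"y":-0.065,"z":0,"turn":-0.06},{"x":-0.1,"y":-0.108,"z":0,"turn":-0.1},{"x":-0.14,"y":-0.151,"z":0,"turn":-0.14},{"x":-0.18,"y":-0.194,"z":0,"turn":-0.18},{"x":-0.22,"y":-0.237,"z":0,"turn":-0.22},{"x":-0.26,"y":-0.28,"z":0,"turn":-0.26},{"x":-0.3,"y":-0.323,"z":0,"turn":-0.3},{"x":-0.34,"y":-0.366,"z":0,"turn":-0.34},{"x":-0.38,"y":-0.4,"z":0,"turn":-0.37},{"x":-0.425,"y":-0.425,"z":0,"turn":-0.4},{"x":-0.425,"y":-0.425,"z":0,"turn":-0.4}]' 0.05; python3 - <<'E'
from cell import env,imaging
import cv2
o=env.get_obs();print(o["time_s"],o["tool_pos"],o["tool_rot"],o["qpos"])
E
```

```text
time_s: 1.65
tool_pos: [0.4812, 0.0267, 0.2416]
tool_rot: [-179.9, 0.0, 178.3]
force: [-0.7, 1.1, -0.0]
grip_width: 0.0499
grasp_force: 0.0
1.65 [0.48115704 0.02665236 0.24157531] [-1.79921298e+02  4.00741565e-02  1.78272011e+02] [-33.58743728  -3.28795051  26.38966668 107.05027987   1.59293031
  75.8735879   80.64849785]
```

```bash
cat > snap.py <<'E'
import sys,cv2,json
from cell import env,imaging
n=sys.argv[1];c=imaging.get_calibration("wrist");im=imaging.read_camera("wrist")
cv2.imwrite(f"pics/{n}.png",im[...,::-1]);json.dump({k:(v.tolist() if hasattr(v,"tolist") else v) for k,v in c.items()},open(f"pics/{n}.json","w"))
E
python3 -m crank '[{"x":-0.03,"y":0,"z":0,"turn":-0.01},{"x":-0.08,"y":0,"z":0,"turn":-0.01},{"x":-0.08,"y":0,"z":0,"turn":-0.01},{"x":-0.08,"y":0,"z":0,"turn":-0.01}]'; python3 snap.py w2
python3 -m crank '[{"x":0,"y":-0.04,"z":0,"turn":0},{"x":0,"y":-0.09,"z":0,"turn":0},{"x":0,"y":-0.12,"z":0,"turn":0},{"x":0,"y":-0.12,"z":0,"turn":0},{"x":0,"y":-0.12,"z":0,"turn":0}]'; python3 snap.py w3
```

```text
time_s: 2.15
tool_pos: [0.559, 0.0297, 0.2409]
tool_rot: [-180.0, -0.1, 179.3]
force: [-0.3, 0.5, -0.7]
grip_width: 0.0498
grasp_force: 0.0
time_s: 2.82
tool_pos: [0.558, -0.0895, 0.242]
tool_rot: [179.9, 0.0, 179.3]
force: [-0.0, 0.5, 0.4]
grip_width: 0.0499
grasp_force: 0.0
```

View pics/w2.png

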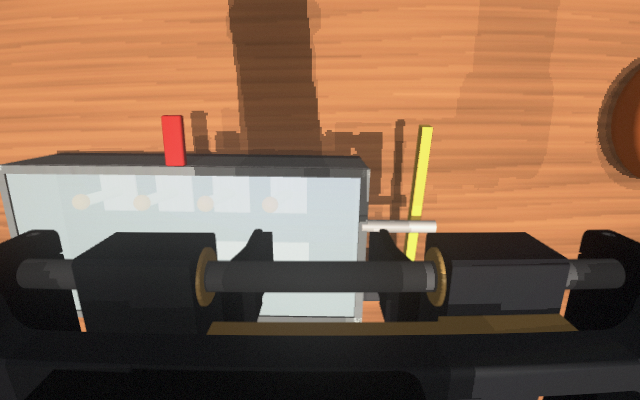

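View pics/w3.png

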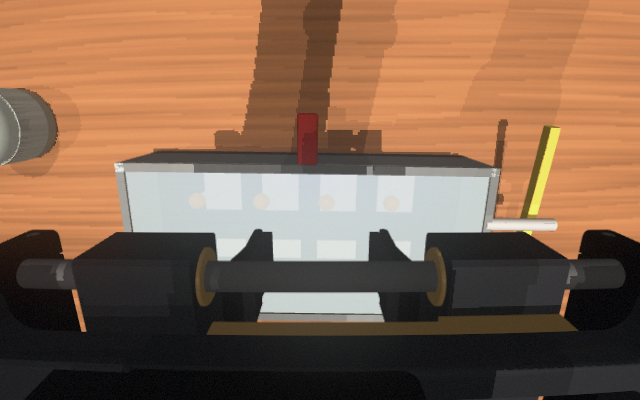

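Both wrist views show the tab ((163–186,115–165) and (297–318,113–163)), the tip of the stay near (426,126) and (552,127), and the lid's front corners near (366,170) and (496,170). I'll triangulate them.

```bash
python3 - <<'E'
from h import *
import json
I={};C={}
for n in("w2","w3"):
    I[n]=cv2.imread(f"pics/{n}.png")[...,::-1].copy();C[n]={k:np.array(v) if isinstance(v,list) else v for k,v in json.load(open(f"pics/{n}.json")).items()}
def quad(m):
    k=max(cv2.findContours(m,0,2)[0],key=cv2.contourArea)[:,0].astype(float)
    s=k.sum(1);d=k[:,0]-k[:,1];return np.array([k[s.argmin()],k[d.argmax()],k[s.argmax()],k[d.argmin()]])
Q={}
for n in C:
    Q[n,"tab"]=quad(mask(I[n],(0,150,60),(4,255,255),(150,100,330,166))|mask(I[n],(175,150,60),(180,255,255),(150,100,330,166)))
    Q[n,"stay"]=quad(mask(I[n],(25,150,60),(34,255,255),(380,110,570,215)))
    print(n,Q[n,"tab"].tolist(),Q[n,"stay"].tolist())
    l,r=Q[n,"tab"],Q[n,"stay"]
for o in("tab","stay"):
    P=[]
    for i in range(4):
        x,e=tri((C["w2"],Q["w2",o][i]),(C["w3"],Q["w3",o][i]));P.append(x);print(o,i,x.round(4),round(e,4))
    print("tip mid",((P[0]+P[1])/2).round(4))
# lid front edge corners: line fit of lid top edge
for n in C:
    g=cv2.cvtColor(I[n],cv2.COLOR_RGB2GRAY).astype(float);e=[]
    for c in (range(20,150,10) if n=="w2" else range(140,290,10)):
        col=np.diff(g[155:185,c]);e.append((c,155+int(col.argmax())))
    e=np.array(e);f=np.polyfit(e[:,0],e[:,1],1)
    a,b=[plane(C[n],(x,np.polyval(f,x)),.0865) for x in(e[0,0],e[-1,0])];print(n,f,a.round(4),b.round(4),np.degrees(np.arctan2(-(b-a)[0],(b-a)[1])))
    for x0 in ((350,378),(480,508))[n=="w3"],:
        d=[int(np.diff(g[r,x0[0]:x0[1]]).argmin())+x0[0]+.5 for r in range(176,200,6)];print(d,[plane(C[n],(q,r),.0865).round(4).tolist() for q,r in zip(d,range(176,200,6))])
E
```

```text
w2 [[162.0, 116.0], [181.0, 116.0], [183.0, 165.0], [166.0, 164.0]] [[431.0, 127.0], [431.0, 127.0], [432.0, 128.0], [431.0, 128.0]]
w3 [[299.0, 113.0], [317.0, 115.0], [314.0, 158.0], [298.0, 161.0]] [[556.0, 128.0], [559.0, 128.0], [558.0, 129.0], [556.0, 128.0]]
tab 0 [ 0.4924 -0.107   0.0899] 0.0004
tab 1 [ 0.4936 -0.0916  0.0865] 0.0003
tab 2 [ 0.534  -0.0948  0.086 ] 0.0025
tab 3 [ 0.5343 -0.1091  0.0888] 0.0007
tip mid [ 0.493  -0.0993  0.0882]
stay 0 [0.5061 0.1302 0.0772] 0.0001
stay 1 [0.5057 0.1278 0.0847] 0.0001
stay 2 [0.5068 0.1302 0.0801] 0.0001
stay 3 [0.5066 0.1303 0.0771] 0.0003
tip mid [0.5059 0.129  0.081 ]
w2 [6.04395604e-03 1.64362637e+02] [ 0.533  -0.2523  0.0865] [ 0.536  -0.1346  0.0865] -1.478685993814238
[369.5, 360.5, 359.5, 359.5] [[0.5488, 0.074, 0.0865], [0.5542, 0.066, 0.0865], [0.5598, 0.0652, 0.0865], [0.5655, 0.0653, 0.0865]]
w3 [9.96428571e-02 1.47475000e+02] [ 0.5321 -0.2533  0.0865] [ 0.5469 -0.1259  0.0865] -6.592199110675074
[498.5, 488.5, 487.5, 486.5] [[0.5495, 0.0751, 0.0865], [0.5551, 0.0662, 0.0865], [0.5608, 0.066, 0.0865], [0.5665, 0.0657, 0.0865]]
```

```bash
python3 - <<'E'
from h import *
import json
C={};P={}
for n,xs in(("w2",(412,438)),("w3",(525,565))):
    im=cv2.imread(f"pics/{n}.png")[...,::-1].copy();C[n]={k:np.array(v) if isinstance(v,list) else v for k,v in json.load(open(f"pics/{n}.json")).items()}
    h=cv2.cvtColor(im,cv2.COLOR_RGB2HSV);print(h[150,xs[0]+8 if n=="w2" else 545],h[126,426 if n=="w2" else 552])
    m=mask(im,(26,140,60),(36,255,255),(xs[0],118,xs[1],215));out=[]
    for r in range(122,216,4):
        c=np.where(m[r])[0]
        if len(c):out.append((r,int(c[0]),int(c[-1])))
    rows=np.where(m.any(1))[0];print(n,rows[0],out)
E
```

```text
[ 29 145 232] [ 21 164 148]
w2 127 [(130, 423, 432), (134, 422, 431), (138, 422, 430), (142, 421, 430), (146, 421, 429), (150, 420, 429), (154, 419, 428), (158, 419, 428), (162, 418, 427), (166, 418, 426), (170, 417, 426), (174, 417, 425), (178, 416, 425), (182, 416, 424), (186, 415, 424), (190, 415, 423), (194, 414, 423), (198, 414, 422), (202, 413, 422), (206, 412, 421), (210, 412, 421), (214, 412, 420)]
[ 24 164 162] [ 21 165 139]
w3 128 [(130, 551, 559), (134, 550, 558), (138, 549, 557), (142, 548, 556), (146, 547, 555), (150, 546, 554), (154, 545, 553), (158, 544, 551), (162, 543, 550), (166, 542, 550), (170, 540, 548), (174, 539, 547), (178, 538, 546), (182, 537, 545), (186, 536, 544), (190, 535, 543), (194, 534, 542), (198, 533, 540), (202, 532, 539), (206, 531, 539), (210, 529, 537), (214, 530, 536)]
```

```bash
python3 - <<'E'
from h import *
import json
C={n:{k:np.array(v) if isinstance(v,list) else v for k,v in json.load(open(f"pics/{n}.json")).items()} for n in("w2","w3")}
a,e=tri((C["w2"],(428,128)),(C["w3"],(555.5,129)));b,f=tri((C["w2"],(416,214)),(C["w3"],(533,214)))
print(a,e,b,f,"angle",np.arctan2(a[2]-b[2],b[0]-a[0]),"yaw",np.degrees(np.arctan2((b-a)[1],(b-a)[0])))
T=np.array([.493,-.0993,.087])
for yaw in(-1.2,-1.5):
    R=Ro.from_euler("z",yaw,degrees=True).as_matrix()
    for ctr in([.6135,-.1015,0],):
        for nm,p in(("tabEnd",(-.125,0,.0875)),("tab",(-.108,0,.0835)),("grip",(.05-.158,.225,.055)),("stay tip",(.05-.17,.225,.061)),("frontL",(-.08,.175,.0865)),("pinend",(-.025,.24,.0895)),("sw1",(-.04,-.096,.02)),("hinge",(.08,0,.0835))):
            P=R@np.array(p)+ctr;print(yaw,nm,P.round(4),[proj(C[n],P).round(1).tolist() for n in C])
E
```

```text
[0.50666471 0.12563138 0.08316686] 0.00013897452586657036 [0.59015656 0.12237667 0.07414243] 0.0007342105867190361 angle 0.1076695049132703 yaw -2.2323924646128246
-1.2 tabEnd [ 0.4885 -0.0989  0.0875] [[171.8, 110.7], [308.5, 108.8]]
-1.2 tab [ 0.5055 -0.0992  0.0835] [[175.5, 130.2], [308.6, 128.5]]
-1.2 grip [0.5102 0.1257 0.055 ] [[418.9, 130.2], [536.3, 130.6]]
-1.2 stay tip [0.4982 0.126  0.061 ] [[421.7, 117.8], [542.0, 118.5]]
-1.2 frontL [0.5372 0.0751 0.0865] [[371.0, 163.3], [500.2, 162.8]]
-1.2 pinend [0.5935 0.139  0.0895] [[437.8, 223.0], [558.4, 221.2]]
-1.2 sw1 [ 0.5715 -0.1966  0.02  ] [[121.6, 187.4], [224.7, 186.2]]
-1.2 hinge [ 0.6935 -0.1032  0.0835] [[194.4, 314.5], [308.5, 313.9]]
-1.5 tabEnd [ 0.4885 -0.0982  0.0875] [[172.5, 110.7], [309.3, 108.8]]
-1.5 tab [ 0.5055 -0.0987  0.0835] [[176.1, 130.2], [309.3, 128.5]]
-1.5 grip [0.5114 0.1263 0.055 ] [[419.4, 131.5], [536.7, 131.8]]
-1.5 stay tip [0.4994 0.1266 0.061 ] [[422.2, 119.1], [542.4, 119.8]]
-1.5 frontL [0.5381 0.0755 0.0865] [[371.5, 164.3], [500.5, 163.8]]
-1.5 pinend [0.5948 0.1391 0.0895] [[437.8, 224.2], [558.3, 222.4]]
-1.5 sw1 [ 0.571  -0.1964  0.02  ] [[121.7, 187.0], [224.9, 185.8]]
-1.5 hinge [ 0.6935 -0.1036  0.0835] [[194.0, 314.5], [308.1, 313.9]]
```

```bash
python3 -m crank '[{"x":0.025,"y":-0.005,"z":0.01,"turn":0.009},{"x":0.0485,"y":-0.01,"z":0.04,"turn":0.009},{"x":0.0485,"y":-0.01,"z":0.08,"turn":0.009},{"x":0.0485,"y":-0.01,"z":0.12,"turn":0.009},{"x":0.0485,"y":-0.01,"z":0.15,"turn":0.009},{"x":0.0485,"y":-0.01,"z":0.1585,"turn":0.009},{"x":0.0485,"y":-0.01,"z":0.1585,"turn":0.009}]' 0.05
python3 -m crank '[{"x":0,"y":0,"z":0,"turn":0},{"x":0,"y":0,"z":0,"turn":0},{"x":0,"y":0,"z":0,"turn":0},{"x":0,"y":0,"z":0,"turn":0},{"x":0,"y":0,"z":0,"turn":0}]' 0 25
```

```text
time_s: 3.75
tool_pos: [0.51, -0.0995, 0.0833]
tool_rot: [180.0, -0.0, 178.8]
force: [0.5, 0.2, 0.8]
grip_width: 0.0502
grasp_force: 0.0
time_s: 4.38
tool_pos: [0.5099, -0.1003, 0.0833]
tool_rot: [180.0, 0.0, 178.7]
force: [-0.5, -0.4, 1.8]
grip_width: 0.0174
grasp_force: 25.0
```

```bash
python3 -m crank '[{"x":-0.0001,"y":0,"z":-0.0056,"turn":0},{"x":-0.0007,"y":0,"z":-0.016,"turn":0},{"x":-0.0018,"y":0,"z":-0.0262,"turn":0},{"x":-0.0036,"y":0,"z":-0.0364,"turn":0},{"x":-0.0058,"y":0,"z":-0.0465,"turn":0},{"x":-0.0087,"y":0,"z":-0.0565,"turn":0},{"x":-0.0121,"y":0,"z":-0.0662,"turn":0},{"x":-0.016,"y":0,"z":-0.0758,"turn":0},{"x":-0.0204,"y":0,"z":-0.0851,"turn":0},{"x":-0.0253,"y":0,"z":-0.0942,"turn":0},{"x":-0.0307,"y":0,"z":-0.103,"turn":0},{"x":-0.0366,"y":0,"z":-0.1115,"turn":0}]'
```

```text
time_s: 5.88
tool_pos: [0.5459, -0.1012, 0.1949]
tool_rot: [180.0, -0.1, 178.7]
force: [-3.8, 0.1, -7.4]
grip_width: 0.0173
grasp_force: 25.0
```

Forces match the damper's; continuing the arc.

```bash
python3 -m crank '[{"x":-0.0064,"y":0,"z":-0.0081,"turn":0},{"x":-0.0132,"y":0,"z":-0.0159,"turn":0},{"x":-0.0204,"y":0,"z":-0.0233,"turn":0},{"x":-0.028,"y":0,"z":-0.0303,"turn":0},{"x":-0.036,"y":0,"z":-0.0369,"turn":0},{"x":-0.0443,"y":0,"z":-0.043,"turn":0},{"x":-0.053,"y":0,"z":-0.0487,"turn":0},{"x":-0.0619,"y":0,"z":-0.0538,"turn":0},{"x":-0.0711,"y":0,"z":-0.0585,"turn":0},{"x":-0.0806,"y":0,"z":-0.0627,"turn":0},{"x":-0.0903,"y":0,"z":-0.0663,"turn":0},{"x":-0.1002,"y":0,"z":-0.0694,"turn":0}]'
python3 -m crank '[{"x":-0.01,"y":0,"z":-0.0025,"turn":0},{"x":-0.0192,"y":0,"z":-0.0044,"turn":0},{"x":-0.0285,"y":0,"z":-0.0057,"turn":0},{"x":-0.0341,"y":0,"z":-0.0063,"turn":0},{"x":-0.0341,"y":0,"z":-0.0063,"turn":0}]'
```

```text
time_s: 7.38
tool_pos: [0.6464, -0.1039, 0.2645]
tool_rot: [-180.0, -0.1, 178.7]
force: [-6.0, -0.6, -3.8]
grip_width: 0.0179
grasp_force: 25.0
time_s: 8.0
tool_pos: [0.6824, -0.1048, 0.2716]
tool_rot: [-179.9, 0.2, 178.8]
force: [-0.4, -2.7, -1.1]
grip_width: 0.0178
grasp_force: 25.0
```

```bash
python3 -m crank '[{"x":0,"y":0,"z":0,"turn":0},{"x":0,"y":0,"z":0,"turn":0},{"x":0.02,"y":0,"z":0,"turn":0},{"x":0.07,"y":0,"z":0,"turn":0},{"x":0.115,"y":0.03,"z":0.02,"turn":0},{"x":0.15,"y":0.075,"z":0.04,"turn":0},{"x":0.1743,"y":0.125,"z":0.055,"turn":0},{"x":0.1743,"y":0.17,"z":0.08,"turn":0},{"x":0.1743,"y":0.21,"z":0.11,"turn":0},{"x":0.1743,"y":0.2271,"z":0.14,"turn":0},{"x":0.1743,"y":0.2271,"z":0.155,"turn":0},{"x":0.1743,"y":0.2271,"z":0.155,"turn":0}]' 0.045
python3 - <<'E'
from cell import imaging
import cv2
cv2.imwrite("pics/s2.png",imaging.read_camera("scene")[100:300,180:440,::-1].repeat(3,0).repeat(3,1)[:600,:780])
E
```

```text
time_s: 9.5
tool_pos: [0.5111, 0.1255, 0.1149]
tool_rot: [-179.9, -0.0, 178.7]
force: [0.3, 0.5, 1.2]
grip_width: 0.0453
grasp_force: 0.0
```

View pics/s2.png

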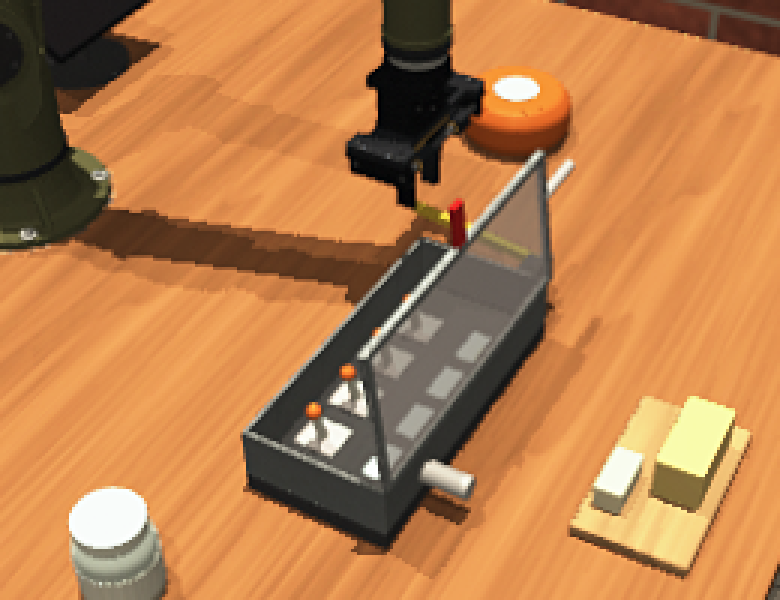

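The crop shows the lid standing upright, the switches on (orange balls near (313,410) and (347,372)), and the gripper above the tip of the stay at (420,210). Going down to pinch it.

```bash
python3 -m crank '[{"x":-0.002,"y":0,"z":0.02,"turn":0},{"x":-0.002,"y":0,"z":0.039,"turn":0},{"x":-0.002,"y":0,"z":0.039,"turn":0}]'
python3 -m crank '[{"x":0,"y":0,"z":0,"turn":0},{"x":0,"y":0,"z":0,"turn":0},{"x":0,"y":0,"z":0,"turn":0},{"x":0,"y":0,"z":0,"turn":0},{"x":0,"y":0,"z":0,"turn":0}]' 0 15
```

```text
time_s: 9.93
tool_pos: [0.5135, 0.1255, 0.0766]
tool_rot: [-180.0, -0.0, 178.6]
force: [0.3, 0.2, -0.4]
grip_width: 0.0451
grasp_force: 0.0
time_s: 10.55
tool_pos: [0.5134, 0.1249, 0.0763]
tool_rot: [-179.9, -0.0, 178.7]
force: [0.0, -4.8, 0.9]
grip_width: 0.01
grasp_force: 15.0
```

```bash
python3 -m crank '[{"x":-0.0018,"y":0,"z":-0.0106,"turn":0},{"x":-0.0073,"y":0,"z":-0.0307,"turn":0},{"x":-0.0153,"y":0,"z":-0.05,"turn":0},{"x":-0.0257,"y":0,"z":-0.068,"turn":0},{"x":-0.0384,"y":0,"z":-0.0846,"turn":0},{"x":-0.0532,"y":0,"z":-0.0993,"turn":0},{"x":-0.0697,"y":0,"z":-0.112,"turn":0},{"x":-0.0877,"y":0,"z":-0.1225,"turn":0},{"x":-0.107,"y":0,"z":-0.1305,"turn":0},{"x":-0.1271,"y":0,"z":-0.136,"turn":0},{"x":-0.1413,"y":0,"z":-0.1382,"turn":0},{"x":-0.1525,"y":0,"z":-0.1391,"turn":0}]'
```

```text
time_s: 12.05
tool_pos: [0.6654, 0.1209, 0.2156]
tool_rot: [-179.8, -0.1, 178.6]
force: [-2.2, -6.3, 0.1]
grip_width: 0.01
grasp_force: 15.0
```

```bash
python3 -m crank '[{"x":-0.004,"y":-0.001,"z":0,"turn":0},{"x":-0.008,"y":-0.001,"z":0,"turn":0},{"x":-0.0112,"y":-0.001,"z":0,"turn":0},{"x":-0.0112,"y":-0.001,"z":0,"turn":0}]'; python3 - <<'E'
from cell import imaging
import cv2
im=imaging.read_camera("scene")[120:260,240:400,::-1]
t=imaging.read_camera("top")[120:240,250:440,::-1]
cv2.imwrite("pics/s3.png",cv2.resize(im,None,fx=4,fy=4,interpolation=2))
cv2.imwrite("pics/t3.png",t)
E
```

```text
time_s: 12.55
tool_pos: [0.6762, 0.1206, 0.2156]
tool_rot: [-179.9, -0.1, 178.7]
force: [-1.3, -5.6, 0.8]
grip_width: 0.0096
grasp_force: 15.0
```

View pics/s3.png

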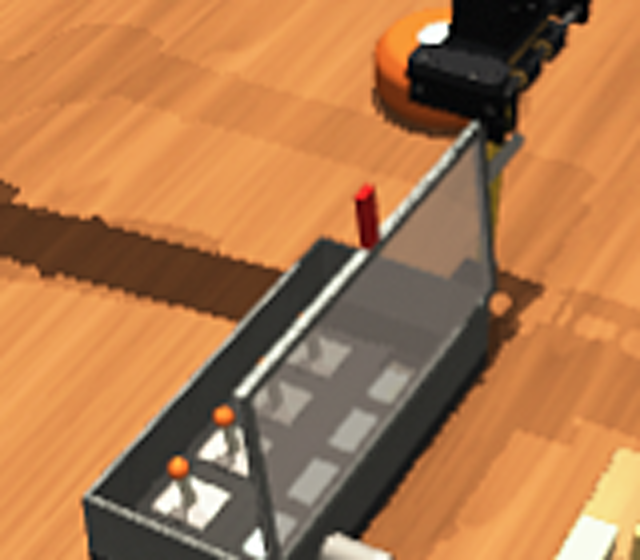

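The crop shows the stay upright behind the lid's near-right corner (495,190), with the pin crossing it at about (505,160) just below the fingers. I'll push on slightly to reach contact with the pin.

```bash
python3 -m crank '[{"x":-0.002,"y":-0.001,"z":0,"turn":0},{"x":-0.004,"y":-0.001,"z":0,"turn":0},{"x":-0.004,"y":-0.001,"z":0,"turn":0}]'
```

```text
time_s: 13.02
tool_pos: [0.6797, 0.1205, 0.2154]
tool_rot: [-180.0, -0.2, 178.7]
force: [-2.7, -3.7, 0.5]
grip_width: 0.0097
grasp_force: 15.0
```

```bash
python3 -m crank '[{"x":0,"y":0,"z":0,"turn":0},{"x":0,"y":0,"z":0,"turn":0},{"x":0,"y":0,"z":-0.02,"turn":0},{"x":0,"y":0,"z":-0.06,"turn":0},{"x":0.03,"y":0,"z":-0.075,"turn":0},{"x":0.075,"y":-0.03,"z":-0.075,"turn":0},{"x":0.097,"y":-0.08,"z":-0.075,"turn":0},{"x":0.097,"y":-0.14,"z":-0.075,"turn":0},{"x":0.097,"y":-0.2,"z":-0.075,"turn":0},{"x":0.097,"y":-0.26,"z":-0.065,"turn":0},{"x":0.097,"y":-0.31,"z":-0.04,"turn":0},{"x":0.097,"y":-0.35,"z":-0.01,"turn":0}]' 0.04
python3 -m crank '[{"x":0,"y":-0.015,"z":0.01,"turn":0},{"x":0,"y":-0.0203,"z":0.03,"turn":0},{"x":0,"y":-0.0203,"z":0.05,"turn":0},{"x":0,"y":-0.0203,"z":0.05,"turn":0}]' 0
python3 snap.py w4; python3 - <<'E'
from cell import imaging
import cv2
im=imaging.read_camera("scene")[110:310,210:410,::-1]
cv2.imwrite("pics/s4.png",cv2.resize(im,None,fx=3,fy=3,interpolation=2))
E
```

```text
time_s: 14.52
tool_pos: [0.5773, -0.2293, 0.2275]
tool_rot: [-180.0, 0.3, 178.7]
force: [0.4, 0.1, -0.4]
grip_width: 0.0403
grasp_force: 0.0
time_s: 15.02
tool_pos: [0.5756, -0.2444, 0.1734]
tool_rot: [179.9, -0.2, 178.9]
force: [0.2, 0.4, 0.4]
grip_width: 0.0075
grasp_force: 0.0
```

View pics/s4.png

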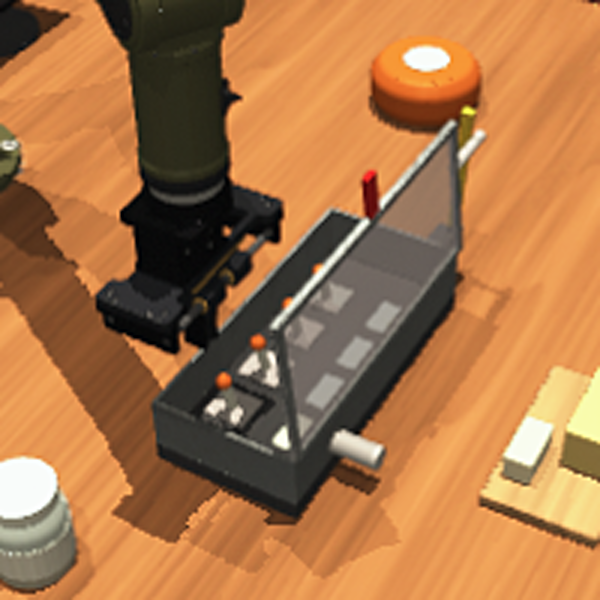

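View pics/w4.png

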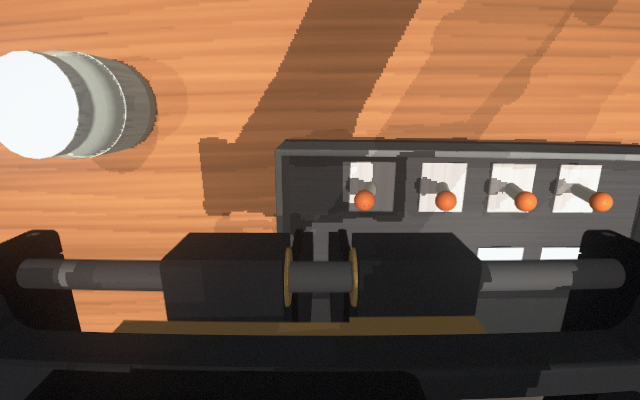

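The scene crop shows the stay (468,140) in front of the pin with the lid propped, and the wrist view shows all four balls, from (365,201) to (601,202). I'll use the balls to refine the row's position.

```bash
python3 - <<'E'
from h import *
import json
from cell import env
C={k:np.array(v) if isinstance(v,list) else v for k,v in json.load(open("pics/w4.json")).items()}
im=cv2.imread("pics/w4.png")[...,::-1].copy()
m=mask(im,(3,170,90),(14,255,255),(340,185,640,220))
n,l,s,ce=cv2.connectedComponentsWithStats(m)
for i in range(1,n):
    if s[i,4]>60:print(s[i].tolist(),plane(C,ce[i],.067).round(4))
print("inner corner",plane(C,(287,156),.08),env.get_obs()["tool_pos"])
E
```

```text
[355, 191, 19, 19, 293] [ 0.5747 -0.2106  0.067 ]
[437, 192, 19, 18, 263] [ 0.5765 -0.1464  0.067 ]
[517, 192, 20, 19, 258] [ 0.5782 -0.0814  0.067 ]
[589, 192, 24, 20, 301] [ 0.5795 -0.0186  0.067 ]
inner corner [ 0.53776323 -0.26742812  0.08      ] [ 0.5764924  -0.24563909  0.17550023]
```

```bash
python3 -m crank '[{"x":0.0025,"y":0,"z":0.02,"turn":0},{"x":0.0025,"y":0,"z":0.05,"turn":0},{"x":0.0025,"y":0,"z":0.08,"turn":0},{"x":0.0025,"y":0,"z":0.097,"turn":0},{"x":0.0025,"y":0,"z":0.097,"turn":0},{"x":0.0025,"y":0,"z":0.097,"turn":0}]' 0
```

```text
time_s: 15.88
tool_pos: [0.5741, -0.2474, 0.0794]
tool_rot: [-180.0, 0.1, 178.8]
force: [0.0, -1.3, 0.5]
grip_width: 0.0007
grasp_force: 0.0
```

```bash
python3 -m crank '[{"x":0,"y":0,"z":0.003,"turn":0},{"x":0,"y":0.01,"z":0.003,"turn":0},{"x":0,"y":0.023,"z":0.003,"turn":0},{"x":0,"y":0.036,"z":0.003,"turn":0},{"x":0,"y":0.049,"z":0.003,"turn":0},{"x":0,"y":0.062,"z":0.003,"turn":0},{"x":0,"y":0.075,"z":0.003,"turn":0},{"x":0,"y":0.088,"z":0.003,"turn":0},{"x":0,"y":0.101,"z":0.003,"turn":0},{"x":0,"y":0.114,"z":0.003,"turn":0},{"x":0,"y":0.127,"z":0.003,"turn":0},{"x":0,"y":0.14,"z":0.003,"turn":0}]'
```

```text
time_s: 17.38
tool_pos: [0.5762, -0.1062, 0.0752]
tool_rot: [180.0, -0.0, 178.7]
force: [-0.6, -1.1, 0.3]
grip_width: 0.0
grasp_force: 0.4
```

```bash
python3 -m crank '[{"x":0,"y":0.013,"z":-0.001,"turn":0},{"x":0,"y":0.026,"z":-0.001,"turn":0},{"x":0,"y":0.039,"z":-0.001,"turn":0},{"x":0,"y":0.052,"z":-0.001,"turn":0},{"x":0,"y":0.065,"z":-0.001,"turn":0},{"x":0,"y":0.078,"z":-0.001,"turn":0},{"x":0,"y":0.091,"z":-0.001,"turn":0},{"x":0,"y":0.104,"z":-0.001,"turn":0},{"x":0,"y":0.117,"z":-0.001,"turn":0},{"x":0,"y":0.13,"z":-0.001,"turn":0},{"x":0,"y":0.143,"z":-0.001,"turn":0},{"x":0,"y":0.148,"z":-0.001,"turn":0}]'
python3 -m crank '[{"x":0,"y":0,"z":0,"turn":0},{"x":0,"y":0,"z":0,"turn":0}]'; python3 snap.py w5; python3 - <<'E'
import cv2
im=cv2.imread("pics/w5.png");from cell import imaging
s=imaging.read_camera("scene")[110:310,210:410,::-1]
cv2.imwrite("pics/c5.png",cv2.vconcat([cv2.resize(im[100:250],(640,150)),cv2.copyMakeBorder(cv2.resize(s,(440,440),interpolation=2),0,0,100,100,0)]))
E
```

```text
time_s: 18.88
tool_pos: [0.5797, 0.043, 0.0764]
tool_rot: [179.9, -0.0, 178.9]
force: [-0.5, 0.4, 0.2]
grip_width: 0.0004
grasp_force: 0.0
time_s: 19.12
tool_pos: [0.5797, 0.0404, 0.0764]
tool_rot: [-180.0, 0.0, 178.7]
force: [-0.3, -0.6, -0.4]
grip_width: 0.0009
grasp_force: 0.0
```

View pics/c5.png

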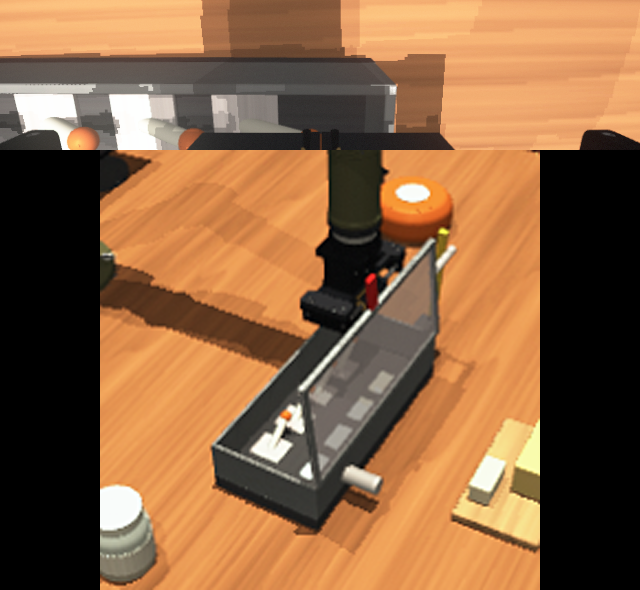

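Balls 1–3 are laid over towards +y, at (82,140) and (190,138) in the wrist strip and (287,414) in the scene. The fourth is under the fingertip, which is already beyond the lever's reach. I'll lift out and check.

```bash
python3 -m crank '[{"x":0,"y":0,"z":-0.02,"turn":0},{"x":0,"y":0,"z":-0.06,"turn":0},{"x":0,"y":0,"z":-0.11,"turn":0},{"x":0,"y":-0.02,"z":-0.15,"turn":0},{"x":-0.005,"y":-0.05,"z":-0.165,"turn":0},{"x":-0.005,"y":-0.08,"z":-0.165,"turn":0},{"x":-0.005,"y":-0.08,"z":-0.165,"turn":0},{"x":-0.005,"y":-0.08,"z":-0.165,"turn":0}]'; python3 snap.py w6; python3 - <<'E'
from h import *
import json
from cell import imaging
C={k:np.array(v) if isinstance(v,list) else v for k,v in json.load(open("pics/w6.json")).items()}
im=cv2.imread("pics/w6.png")[...,::-1].copy()
m=mask(im,(3,170,80),(14,255,255),(0,150,640,232))
n,l,s,ce=cv2.connectedComponentsWithStats(m)
for i in range(1,n):
    if s[i,4]>40:print(s[i].tolist(),plane(C,ce[i],.045).round(4))
R=Ro.from_euler("z",-1.35,degrees=True).as_matrix()
for y in(-.096,-.032,.032,.096):
    for ph in(-20,40,54,60):
        P=R@[-.04,y+.05*np.sin(np.radians(ph)),.02+.05*np.cos(np.radians(ph))]+[.6175,-.0995,0];print(y,ph,proj(C,P).round(0),end=" ")
    print()
# stay/lid in scene
sc=imaging.read_camera("scene");c=imaging.get_calibration("scene")
sm=mask(sc,(22,120,60),(36,255,255),(350,130,380,190));ys,xs=np.where(sm);print("stay px",xs.min(),xs.max(),ys.min(),ys.max(),[proj(c,R@[.05-.17*np.cos(a),.225,.055+.17*np.sin(a)]+[.6175,-.1,0]).round(1).tolist() for a in(1.45,1.57,1.65)])
cv2.imwrite("pics/c6.png",cv2.vconcat([im[100:250,:,::-1],cv2.copyMakeBorder(cv2.resize(sc[110:310,210:410,::-1],(440,440),interpolation=2),0,0,100,100,0)]))
E
```

```text
time_s: 20.23
tool_pos: [0.583, -0.0383, 0.242]
tool_rot: [179.9, 0.0, 178.8]
force: [0.9, 1.1, -0.2]
grip_width: 0.0004
grasp_force: 0.0
[259, 167, 13, 14, 134] [ 0.5779 -0.0947  0.045 ]
[386, 168, 13, 14, 129] [0.581  0.0353 0.045 ]
-0.096 -20 [144. 178.] -0.096 40 [196. 176.] -0.096 54 [207. 175.] -0.096 60 [211. 174.] 
-0.032 -20 [208. 178.] -0.032 40 [260. 176.] -0.032 54 [270. 175.] -0.032 60 [273. 174.] 
0.032 -20 [274. 178.] 0.032 40 [324. 176.] 0.032 54 [332. 175.] 0.032 60 [335. 174.] 
0.096 -20 [340. 178.] 0.096 40 [388. 177.] 0.096 54 [395. 175.] 0.096 60 [397. 174.] 
stay px 363 368 145 173 [[357.6, 143.6], [363.5, 145.0], [367.4, 146.3]]
```

View pics/c6.png

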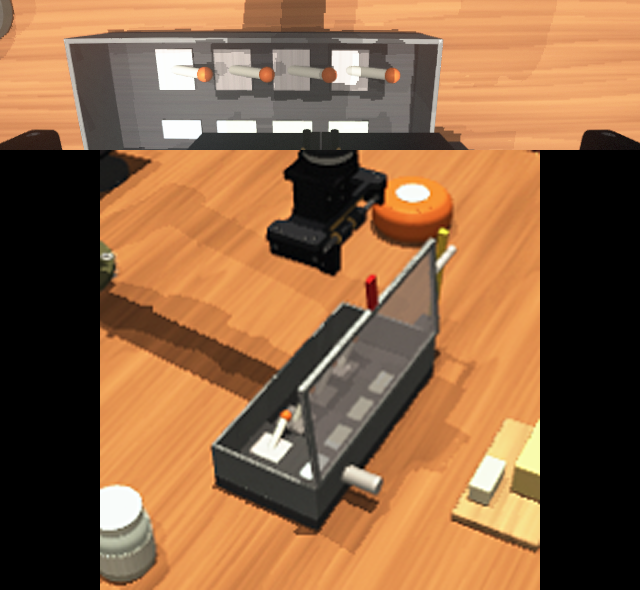

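All four levers lean towards +y, with balls at columns 204, 266, 329 and 392. I'll check the lean angle against the plates in the same picture, and with a second wrist view.

```bash
python3 -m crank '[{"x":0,"y":0.03,"z":0,"turn":0},{"x":0,"y":0.08,"z":0,"turn":0},{"x":0,"y":0.12,"z":0,"turn":0},{"x":0,"y":0.12,"z":0,"turn":0},{"x":0,"y":0.12,"z":0,"turn":0},{"x":0,"y":0.12,"z":0,"turn":0}]';python3 snap.py w7; python3 -m crank '[{"x":0,"y":-0.05,"z":0,"turn":0},{"x":0,"y":-0.1,"z":0,"turn":0},{"x":0,"y":-0.15,"z":0,"turn":0},{"x":0,"y":-0.2,"z":0,"turn":0},{"x":0,"y":-0.2,"z":0,"turn":0},{"x":0,"y":-0.2,"z":0,"turn":0},{"x":0,"y":-0.2,"z":0,"turn":0}]';python3 snap.py w8; python3 - <<'E'
from h import *
import json
L={}
for n in("w7","w8"):
    C={k:np.array(v) if isinstance(v,list) else v for k,v in json.load(open(f"pics/{n}.json")).items()}
    im=cv2.imread(f"pics/{n}.png")[...,::-1].copy()
    m=mask(im,(2,130,60),(16,255,255),(0,160,640,188))
    N,l,s,ce=cv2.connectedComponentsWithStats(m);b=[ce[i] for i in range(1,N) if 50<s[i,4]<300 and s[i,2]<20];b.sort(key=lambda q:q[0]);print(n,np.round(b,1).tolist(),[int(s[i,4]) for i in range(1,N)])
    L[n]=(C,b)
    w=cv2.inRange(cv2.cvtColor(im,cv2.COLOR_RGB2HSV),(0,0,95),(180,60,255));w[:148]=0;w[190:]=0
    N,l,s,ce=cv2.connectedComponentsWithStats(w);print([(s[i].tolist(),plane(C,(s[i][0]+s[i][2]/2-.5,s[i][1]+s[i][3]/2-.5),.02).round(4).tolist()) for i in range(1,N) if 400<s[i,4]<3000])
if len(L["w7"][1])==len(L["w8"][1]):
    for p,q in zip(L["w7"][1],L["w8"][1]):
        x,e=tri((L["w7"][0],p),(L["w8"][0],q));print(x.round(4),round(e,4),"phi",np.degrees(np.arccos((x[2]-.02)/.05)).round(1))
E
```

```text
time_s: 21.08
tool_pos: [0.5856, 0.0795, 0.2415]
tool_rot: [-180.0, 0.0, 178.6]
force: [-0.2, 0.0, 0.3]
grip_width: 0.0003
grasp_force: 0.0
time_s: 22.0
tool_pos: [0.5814, -0.1176, 0.2412]
tool_rot: [180.0, -0.0, 178.9]
force: [0.8, 0.8, 0.5]
grip_width: 0.0001
grasp_force: 0.0
w7 [[93.8, 174.9], [152.8, 174.9], [213.5, 175.0], [276.1, 175.2]] [9082, 176, 175, 183, 189]
[([222, 150, 48, 40, 1580], [0.5793, -0.0034, 0.02])]
w8 [[281.6, 173.9], [344.3, 174.3], [406.8, 174.8], [469.5, 175.6]] [3899, 3201, 182, 177, 156, 177]
[([178, 148, 38, 42, 1424], [0.573, -0.2547, 0.02]), ([227, 148, 49, 42, 1657], [0.5743, -0.194, 0.02])]
[ 0.5755 -0.157   0.0494] 0.0 phi 53.9
[ 0.5771 -0.0933  0.0498] 0.0 phi 53.4
[ 0.5787 -0.0296  0.0504] 0.0001 phi 52.5
[0.5803 0.0346 0.0519] 0.0 phi 50.3
```

```bash
python3 -c "
from cell import env
print(env.sign_off())"
```

```text
the job is handed in; nothing more can be done
None
```

The lid is propped wide open on the upright stay, all four switches went off in one drag (about 1.2–1.3 rad each by camera, above the 1.05 limit), the cheese wheel and jar were not touched, and the job was handed in at about 22 s.

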